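# Lock the spindle of a finishing stand with a linchpin

## Task

Take the linchpin out of its wooden block, feel for the cross hole in the top of the stand's spindle end and push the pin through with light pressure (never more than 40 N on the stand) until its collar sits on the steel, with the open ring pointing out over the spindle's free end. Then swing the ring down round the spindle end as far as it goes, so that it locks the pin, and let go. Leave the other things on the bench where they are.

Things in the scene. Friction and masses are not known exactly. Their poses are not given: they have to be found in the camera images.
- spindle_mark (a point): point fixed to the stand, 100 mm above the bench, on the centre line of the flat top of the spindle's squared steel end. x runs along the spindle from its free end towards the wooden hub, y across, z up. The spindle has end play that is not measured: the centre of its pin hole lies at y = 0 and anywhere from x = -12 to +12 mm of this point, so the free end face at x = -23 to +1 mm
- stand: finishing stand: plywood base 18 mm thick, upright post, turned light-wood hub (diameter 56 mm, front face 38 mm to +x of spindle_mark), steel spindle through it. Squared end 22 wide, 20 high, 34 mm long, vertical through hole 11.6 mm (0.5 mm chamfer) centred 11 mm from the free end face. The spindle slides stiffly lengthwise (10 N). Origin on the bench 100 mm under spindle_mark; base from x = +25 mm
- pin_grip (a point): middle of the linchpin's upright steel grip tab: 22 mm along the pin's x, 10 mm thick along y, 20 mm high. The pin's tip is 55 mm below, the tab's top 9 mm above. Axes: z up along the pin, the ring points to -x when level. The pin starts upright in the hole of a wooden block (60 x 60 mm, 36 mm high), its collar resting on the block's top
- pin_shoulder (a point): underside of the linchpin's collar (diameter 18 mm), on the pin's axis, 26 mm below pin_grip; same axes. Below it is the pin: diameter 10 mm, 29 mm long, blunt nose tapered over the last 2 mm to 8.6 mm. It must come to lie on the flat top of the spindle
- linchpin: the whole linchpin with its ring, steel, about 85 g. Origin at the tip of the pin, z up towards the grip tab
- ring (a joint): angle of the wire ring (a D-shaped bail) about the pin's y axis, rad: 0 = level, pointing to the pin's -x; grows as it swings down; stops at 1.45 (nearly straight down) and at -0.5. Pivot on the pin's axis, 10 mm above the collar's underside; inside width 30 mm, centre of the cross wire 46 mm from the pivot, wire 5 mm thick. Stiff hinge (0.04 N m): it stays where it is left
- wax_tin: round flat wax tin, 70 mm in diameter, 29 mm high, bystander; origin under its centre
- sanding_block: sanding block 65 x 110 x 34 mm, bystander; origin under its centre
- chuck_key: small steel chuck key 55 x 88 x 19 mm, lying, bystander; origin under its centre
Mind the look-alikes: they are no part of the job. Of the things like the stand, leave any that is blue; of the rest the larger one is meant.

How it is judged:
By the outcome, as a careful person would: the job done as asked, in the order asked, and still so for the second after the job is handed in, with the robot touching nothing.
It also fails if it takes over 72 s, if anything falls off the work surface, if the arm or the gripper's body presses on something with over 40 N, if the wrist force passes 120 N, or if a joint passes its speed limit or range.

## Robot

A 7-joint arm with a two-finger parallel gripper is mounted at the origin on a cart in front of the work surface, level with it; the furniture and walls round the work are solid. World frame = base frame: x ahead of the robot, y to its left, z up, the work surface at z = 0. Lengths are in mm, angles in rad, forces in N, time in s.
With the tool pointing down it reaches from about 400 to 875 mm from the base axis. Payload 4.4 kg.
Tool frame: the origin (TCP) lies midway between the tips of the shut fingers; the grasp point (between the pads) lies 19 mm behind it; z points along the fingers, y is the direction in which the jaws open and shut (so a half turn about z gives the same grasp; the last joint's range is limited). The gripper opens to 85 mm and grips with 20 to 120 N. Pads are 22 mm wide; open, the fingers measure 114 mm over their backs; the gripper's body (76 mm by 85 mm) begins 54 mm behind the grasp point. The pads swing forward as they close: fully open they stand 13 mm farther back than shut.
Start: joints at [1.228, 0.628, 0.038, 1.517, -0.027, 0.996, -0.02], TCP at [177.659, -625.264, 231.313] pointing down, gripper open.
Joint ranges: [-3.06, 3.06], [-0.37, 2.12], [-1.25, 1.32], [0.18, 2.47], [-1.1, 4.24], [0.23, 1.98], [-2.94, 2.94]. Speed limits (rad/s): [2.57, 2.57, 3.14, 3.14, 3.14, 3.14, 3.14].

## Interface

Orientations are given as [roll, pitch, yaw] about the fixed x, y, z axes, in that order (R = Rz(yaw) Ry(pitch) Rx(roll)).
In Python, from cell import * gives the robot as it stands. The module is installed in compiled form; this text tells all that it offers.
- The arm moves only by the tool move_arm, never from a script. Its argument "series" is a list of rows, each a list of 2 entries, a list of its own where there are three numbers: the shift along the tool's x, y, z in m, then the turn about the tool's z in rad. In form: [[[x, y, z], yaw], ...]. A call has 1 to 5 rows; each row is the pose to reach, as a shift and turn from the pose measured when the call began, along the tool's axes at that moment; what a row does not reach only later rows make up. A row lasts 1/8 s, in which the tool goes at most 62.5 mm and 10.7 degrees, less where a joint would pass 70% of its speed; a pose out of reach is approached as far as the arm can. A call with a gripper value outside its range is refused whole. "claw" is the opening, from 0 (shut) to 1 (fully open), set as the call begins (left out, the last holds). The fingers move at their own pace and stop on an object; the grip force is fixed at half the most. Time passes only in rows, so rows that repeat a pose let the fingers close. It gives the time, the measured TCP pose, the force and the opening at its end, in the units of the state.
- read_state(): the state, without advancing time (a new reading comes with each control period).
- get_image(name): name is "scene" or "top" or "wrist"; returns the picture (480x640x3 uint8, blue, green, red); there is no depth.
- camera_model(name): a dict with "fov_y" (degrees; the focal length in pixels is half the picture's height over the tangent of half this angle, whatever the lens; pixels are square), "cx", "cy" (the principal point, pixels), "pose" (4x4, takes a point from camera to world coordinates); the wrist camera has in their place "tool_from_camera" (4x4, takes a point from camera to tool coordinates, whose origin is the TCP and whose axes are the flange's). Camera axes: x right, y down, z forward; pixel columns grow to the right and rows downward; lengths in mm; the calibration is good to about 2 mm. A picture is of the moment at which its call begins: read the wrist's pose just before it. camera_model takes no time and is no camera call.
- finish_job(): hands the job in, once; it reports no verdict.
The state is a dict: "clock": time; "qpos": joint angles; "qd": joint speeds; "tau": joint torques, N m; "eef_pos": TCP position; "tool_rot": TCP orientation; "force": force on the tool from outside, world axes, zero at the start; "torque": the same for the moment, N m; "width": finger opening in mm.
Only numpy, scipy, OpenCV 4.12 (cv2) and the standard library are available. Lean on these libraries where they do the work, as an engineer would, in place of code of your own. Each camera call takes 0.05 s, during which the arm holds its last target. There are 200 camera calls.

## Working session

There is one attempt and no reset: what is moved stays moved. The work goes in short steps, Python scripts to look and compute and a tool call to move; the robot and the scene stay as the last step left them, time stands still between calls to the robot, and variables do not carry over. Pictures are saved under pics/ and viewed, about 8 in all and at most 12, crops included, and the job is handed in when it is done.

Besides the shell and the picture viewer there is one more tool, called after "Request:" by a JSON object that holds its "name" and its "arguments". move_arm: Moves the arm, as the interface text tells. Its arguments: {"type":"object","properties":{"series":{"type":"array"},"claw":{"type":"number"}},"required":["series"]}

```bash
mkdir -p pics; python3 - <<'E'
from cell import *
import cv2,numpy as np
s=read_state();print(s)
a=get_image("scene");b=get_image("top")
cv2.imwrite("pics/scene.png",a);cv2.imwrite("pics/top.png",b)
np.set_printoptions(precision=4,suppress=True)
for n in("scene","top","wrist"):print(n,camera_model(n))
E
```

```text
{'clock': 0.0, 'qpos': array([ 1.22820259,  0.62929456,  0.03842666,  1.51837174, -0.02698664,
        0.99629331, -0.01995144]), 'qd': array([ 0.00014049,  0.00053775,  0.00022944,  0.00113662,  0.00088546,
        0.00010414, -0.0012792 ]), 'tau': array([-5.32327140e-04, -5.63407159e+01,  1.22590106e+00, -1.93443704e+01,
        1.10531109e-02,  1.05035794e-02,  4.58743921e-05]), 'eef_pos': array([ 177.49076661, -624.65263371,  230.42103147]), 'tool_rot': array([-3.13974339e+00,  2.39128202e-05,  2.76861888e-01]), 'force': array([ 0.12376982, -0.13959584,  0.21910349]), 'torque': array([0.05124876, 0.01240844, 0.01343766]), 'width': 85.29232070279801}
scene {'fov_y': 57.29689104230426, 'cx': 319.0721871998449, 'cy': 238.27571196464717, 'pose': array([[  -0.6029,   -0.5562,    0.5719, -109.8516],
       [  -0.7977,    0.4318,   -0.421 ,  558.0761],
       [  -0.0128,   -0.7101,   -0.704 ,  899.0107],
       [   0.    ,    0.    ,    0.    ,    1.    ]])}
top {'fov_y': 52.14171908506777, 'cx': 319.6802495132208, 'cy': 244.6570273257884, 'pose': array([[   0.0241,   -0.9847,    0.1726,  348.5373],
       [  -0.9997,   -0.0244,    0.0005,  102.2062],
       [   0.0037,   -0.1725,   -0.985 , 1284.7032],
       [   0.    ,    0.    ,    0.    ,    1.    ]])}
wrist {'fov_y': 71.6680851204778, 'cx': 319.3665158690193, 'cy': 233.434928350259, 'tool_from_camera': array([[   0.0009,   -0.9639,   -0.2664,   66.7419],
       [   1.    ,    0.001 ,   -0.0001,   -0.385 ],
       [   0.0004,   -0.2664,    0.9639, -143.0361],
       [   0.    ,    0.    ,    0.    ,    1.    ]])}
```

View pics/scene.png

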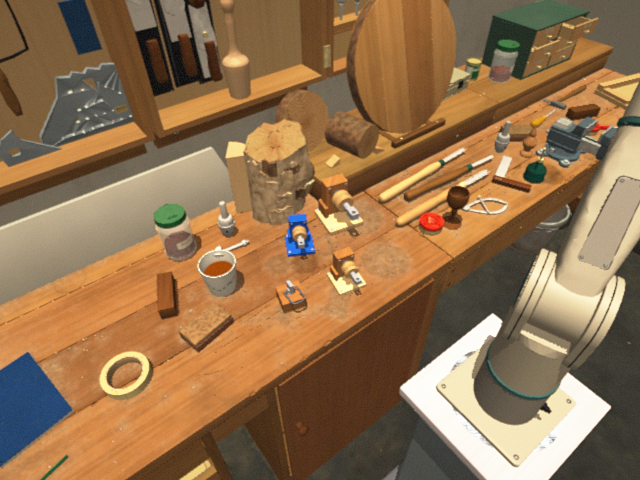

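View pics/top.png

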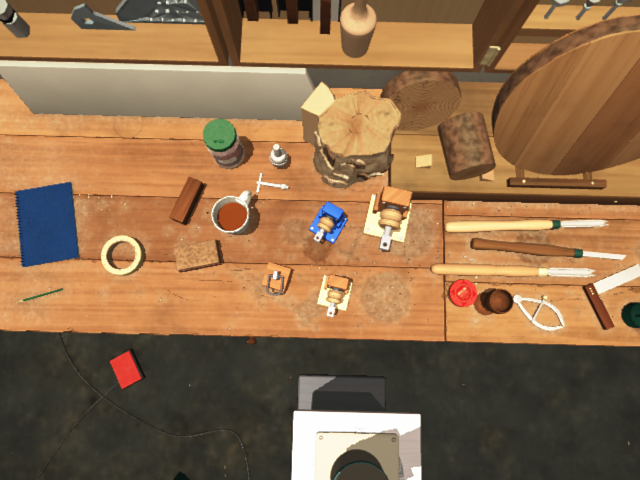

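The scene picture shows three stands: blue at scene (299,237) and top (328,222), a small plain one at scene (347,272) and top (335,295), and a larger plain one at scene (341,203) and top (389,217). The larger plain one is meant. There is one linchpin in its block, at top (276,282) and scene (292,294). I'll check both in one close crop.

```bash
cat > h.py <<'E'
from cell import *
import cv2,numpy as np
from scipy.spatial.transform import Rotation as R
np.set_printoptions(precision=4,suppress=True)
def K(m): 
    f=240/np.tan(np.radians(m["fov_y"]/2)); return np.array([[f,0,m["cx"]],[0,f,m["cy"]],[0,0,1]])
def T(s):
    M=np.eye(4);M[:3,:3]=R.from_euler("xyz",s["tool_rot"]).as_matrix();M[:3,3]=s["eef_pos"];return M
def pose(n,s=None):
    m=camera_model(n); return m["pose"] if n!="wrist" else T(s)@m["tool_from_camera"]
def ray(n,uv,z,s=None):
    P=pose(n,s);d=P[:3,:3]@np.linalg.inv(K(camera_model(n)))@[uv[0],uv[1],1];o=P[:3,3]
    return o+d*(z-o[2])/d[2]
def proj(n,X,s=None):
    p=np.linalg.inv(pose(n,s))@np.append(X,1);q=K(camera_model(n))@p[:3];return q[:2]/q[2]
def tool(s,X): return np.linalg.inv(T(s))@np.append(X,1)
E
python3 - <<'E'
from h import *
a=cv2.imread("pics/scene.png");b=cv2.imread("pics/top.png")
c=cv2.resize(b[180:320,250:425],None,fx=4,fy=4,interpolation=cv2.INTER_CUBIC)
cv2.imwrite("pics/c1.png",c)
c=cv2.resize(a[165:315,265:385],None,fx=4,fy=4,interpolation=cv2.INTER_CUBIC)
cv2.imwrite("pics/c2.png",c)
E
```

```text
(no output)
```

View pics/c1.png

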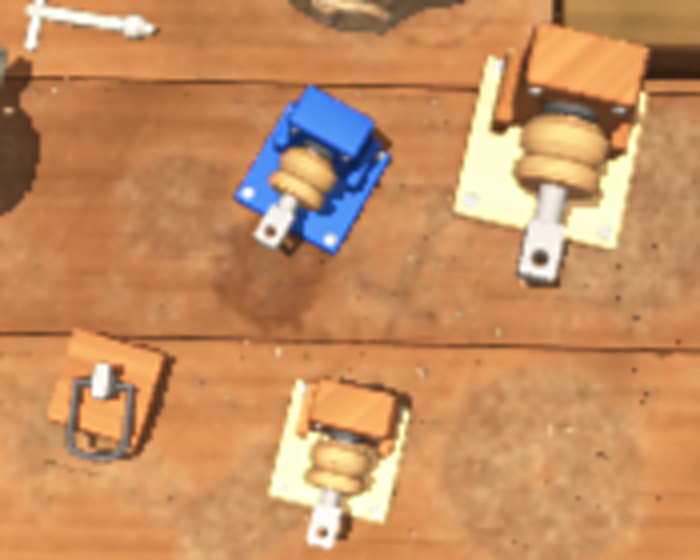

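View pics/c2.png

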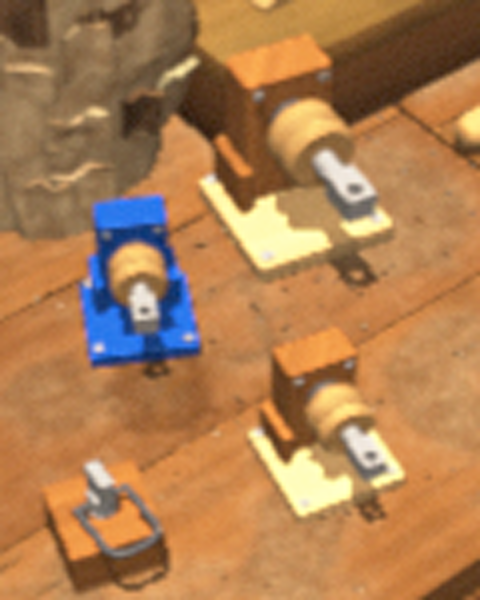

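The crops show the large plain stand's pin hole at top (385,244.5) and the linchpin's tab top at top (276,274.5). The ring points towards the robot, with its cross wire at (275,294). The stand's hub is at (390,217).

```bash
python3 - <<'E'
from h import *
s=read_state()
f=lambda x,y:(250+x/4,180+y/4)
h=ray("top",f(540,258),100);e=ray("top",f(538,278),100);n=ray("top",f(552,188),97)
print("hole",h,"end",e,"neck",n,"yaw",np.arctan2(*(n-e)[[1,0]]))
g=lambda x,y:(265+x/4,165+y/4)
print("hole scene",ray("scene",g(354,188),100),"tab scene",ray("scene",g(97,468),71))
for q in((540,258),(270,232),(323,528)): print(ray("top",f(*q),100),ray("top",f(*q),70))
t=ray("top",f(104,374),71);w=ray("top",f(100,455),46);print("tab",t,"wire",w,"yaw",np.arctan2(*(t-w)[[1,0]]))
print("block corners",[ray("top",f(*q),36)[:2] for q in((75,328),(168,355),(48,415))])
print("base edge",[ray("top",f(*q),18)[:2] for q in((455,212),(613,247))])
print(tool(s,t),tool(s,h))
E
```

```text
hole [560.4504 -57.3382 100.    ] end [547.985  -56.1272 100.    ] neck [605.1577 -65.1204  97.    ] yaw -0.15602097838549128
hole scene [562.9827 -56.1864 100.    ] tab scene [486.6577 211.504   71.    ]
[560.4504 -57.3382 100.    ] [565.8166 -61.3783  70.    ]
[572.5707 108.609  100.    ] [578.2438 108.7712  70.    ]
[393.0897  72.4112 100.    ] [394.2178  71.6567  70.    ]
tab [485.7343 209.6513  71.    ] wire [437.2809 212.3605  46.    ] yaw -0.05585673375602485
block corners [array([518.8851, 232.5224]), array([502.9144, 172.2685]), array([462.5933, 247.3605])]
base edge [array([604.4902, -12.3748]), array([ 583.6375, -116.3076])]
[ 524.5321 -718.0324  160.7333    1.    ] [ 523.4238 -440.8397  131.2401    1.    ]
```

Request:
{"name": "move_arm", "arguments": {"series": [[[0.045,-0.04,-0.02],0.066],[[0.09,-0.08,-0.03],0.132],[[0.135,-0.12,-0.04],0.198],[[0.18,-0.16,-0.04],0.264],[[0.225,-0.2,-0.04],0.33]], "claw": 1}}

```text
clock: 0.72
eef_pos: [340.1, -369.0, 270.8]
tool_rot: [-3.14, 0.0, -0.055]
force: [0.1, 0.4, -0.1]
width: 85.7
```

Request:
{"name": "move_arm", "arguments": {"series": [[[0.033,-0.052,0],0],[[0.066,-0.104,0],0],[[0.099,-0.156,0],0],[[0.132,-0.208,0],0.05],[[0.165,-0.26,0],0.1]]}}

```text
clock: 1.35
eef_pos: [520.0, -116.9, 271.1]
tool_rot: [-3.14, 0.001, -0.157]
force: [1.0, -1.2, 0.4]
width: 85.4
```

Request:
{"name": "move_arm", "arguments": {"series": [[[0.035,-0.055,0],0],[[0.035,-0.055,0],0],[[0.035,-0.055,0],0]]}}

```text
clock: 1.72
eef_pos: [562.6, -68.2, 270.5]
tool_rot: [-3.141, 0.002, -0.156]
force: [-0.4, -0.8, 0.5]
width: 85.0
```

```bash
python3 - <<'E'
from h import *
s=read_state();im=get_image("wrist");print(s["eef_pos"],s["tool_rot"],s["qd"])
np.save("w1.npy",np.r_[s["eef_pos"],s["tool_rot"]]);cv2.imwrite("pics/w1.png",im)
print(proj("wrist",[560,-57,100],s))
E
```

```text
[562.631  -68.2072 270.4785] [-3.141   0.0023 -0.1565] [ 0.0317 -0.0162  0.0266  0.0169  0.0023  0.0025 -0.0001]
[308.5396 217.3321]
```

View pics/w1.png

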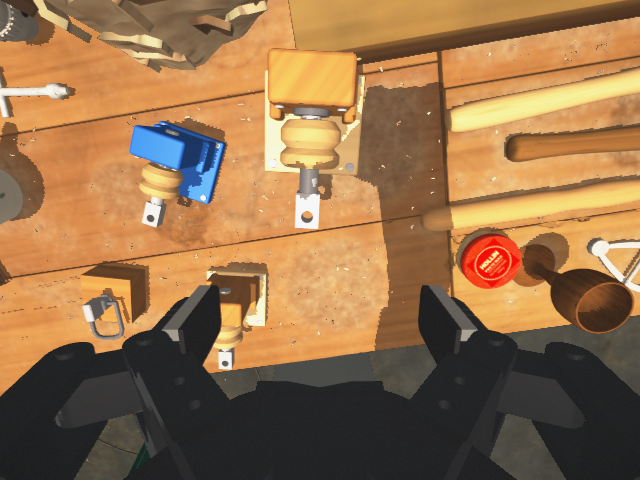

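The wrist view shows the stand's steel end from x 295 to 319, with its free end at row 229 and the hole at about (307,216). I'll measure this more finely by thresholding.

```bash
python3 - <<'E'
from h import *
v=np.load("w1.npy");s=dict(eef_pos=v[:3],tool_rot=v[3:])
im=cv2.imread("pics/w1.png")
x0,y0=285,185;c=im[y0:240,x0:330].astype(int)
hsv=cv2.cvtColor(im,cv2.COLOR_BGR2HSV)[y0:240,x0:330].astype(int)
m=((hsv[...,1]<50)&(hsv[...,2]>150)).astype(np.uint8)
for r in m: print("".join("#" if k else "." for k in r))
n,l,st,ce=cv2.connectedComponentsWithStats(m)
i=1+st[1:,4].argmax();cs,_=cv2.findContours((l==i).astype(np.uint8),cv2.RETR_CCOMP,cv2.CHAIN_APPROX_NONE)
for k in cs:
    if len(k)>8:
        rc=cv2.minAreaRect(k);print(rc);b=cv2.boxPoints(rc)+[x0,y0]
        P=np.array([ray("wrist",q,100,s) for q in b]);print(P[:,:2],P.mean(0))
E
```

```text
...................############..............
...................############..............
...................########..................
...................########..................
...................########..................
...................########..................
...................########..................
...................########..................
............#############..###...............
............#######################..........
...........########################..........
...........########################..........
...........########################..........
...........########################..........
...........########################..........
...........#######################...........
...........#######################...........
...........#######################...........
...........#######################...........
...........#######################...........
...........#######################...........
...........#######################...........
...........#######################...........
...........#######################........
[... 1150 characters left out ...]
...
.............................................
.............................................
.............................................
.............................................
.............................................
.............................................
((22.079381942749023, 21.25360870361328), (23.157907485961914, 43.18268585205078), 2.602562189102173)
[[552.303  -41.895 ]
 [593.2675 -51.0373]
 [588.9261 -72.3695]
 [547.7717 -63.9894]] [570.5671 -57.3228 100.    ]
((21.750001907348633, 31.250001907348633), (12.727922439575195, 12.020814895629883), 45.0)
[[562.8723 -47.1687]
 [569.8219 -56.6479]
 [559.7721 -63.7718]
 [552.6991 -54.2724]] [561.2913 -55.4652 100.    ]
```

Request:
{"name": "move_arm", "arguments": {"series": [[[-0.024,-0.053,0.0],0],[[-0.048,-0.106,0.0],0],[[-0.072,-0.159,0.015],-0.03],[[-0.096,-0.212,0.035],-0.06],[[-0.119,-0.263,0.055],-0.1]]}}

```text
clock: 2.4
eef_pos: [485.9, 208.4, 216.0]
tool_rot: [3.142, 0.001, -0.061]
force: [1.6, 0.0, -0.3]
width: 85.7
```

Request:
{"name": "move_arm", "arguments": {"series": [[[-0.003,-0.022,0.004],0],[[-0.003,-0.022,0.004],0],[[-0.003,-0.022,0.004],0]]}}

```text
clock: 2.78
eef_pos: [485.0, 227.6, 212.4]
tool_rot: [3.14, 0.0, -0.065]
force: [-0.3, -0.0, 0.9]
width: 85.4
```

```bash
python3 - <<'E'
from h import *
s=read_state();im=get_image("wrist");print(s["eef_pos"],s["tool_rot"],s["force"])
np.save("w2.npy",np.r_[s["eef_pos"],s["tool_rot"]]);cv2.imwrite("pics/w2.png",im)
u=proj("wrist",[486,210,60],s).astype(int);print(u)
x0,y0=u[0]-80,u[1]-60;print(x0,y0);cv2.imwrite("pics/w2c.png",cv2.resize(im[y0:y0+120,x0:x0+160],None,fx=5,fy=5,interpolation=cv2.INTER_CUBIC))
E
```

```text
[485.0254 227.63   212.3542] [ 3.1401  0.0003 -0.0646] [-0.3159 -0.0125  0.8653]
[338 215]
258 155
```

View pics/w2c.png

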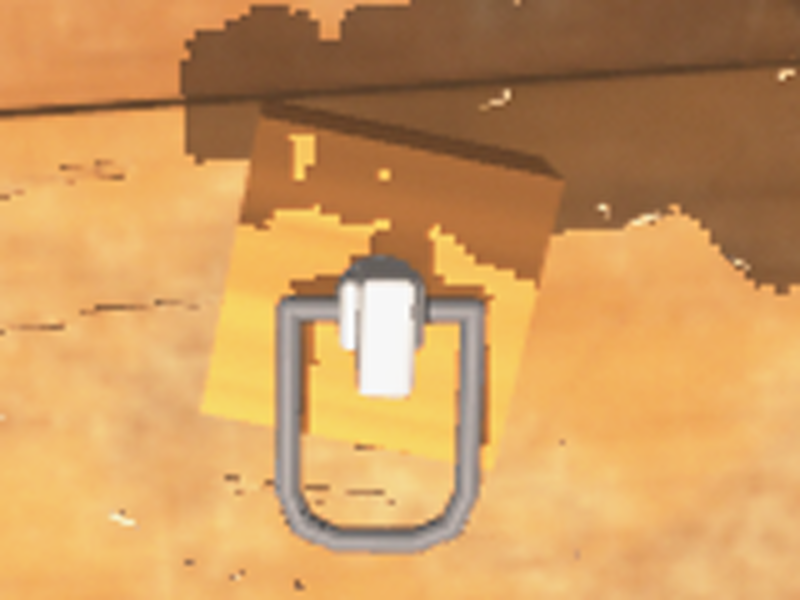

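```bash
python3 - <<'E'
from h import *
v=np.load("w2.npy");s=dict(eef_pos=v[:3],tool_rot=v[3:])
f=lambda x,y:(258+x/5-.4,155+y/5-.4)
for n,q,z in(("tab",(386,338),71),("tabtop far",(386,280),71),("near",(386,396),71),("pivotwire",(382,310),46),("wire",(380,540),46)):
    X=ray("wrist",f(*q),z,s);print(n,X,tool(s,X)[:3])
E
```

```text
tab [482.3684 214.1574  71.    ] [ -1.7351  13.4075 141.3747]
tabtop far [492.7457 213.6248  71.    ] [  8.6549  13.2692 141.3711]
near [471.7905 214.7004  71.    ] [-12.3261  13.5484 141.3784]
pivotwire [481.807  213.8003  46.    ] [ -2.2641  13.7632 166.3754]
wire [435.2925 216.6144  46.    ] [-48.8633  13.9573 166.3911]
```

Request:
{"name": "move_arm", "arguments": {"series": [[[-0.002,0.0135,0.04],0],[[-0.002,0.0135,0.08],0],[[-0.002,0.0135,0.11],0],[[-0.002,0.0135,0.13],0],[[-0.002,0.0135,0.13],0]]}}

```text
clock: 3.45
eef_pos: [482.0, 211.9, 81.6]
tool_rot: [3.138, 0.002, -0.068]
force: [0.6, -0.1, -0.4]
width: 85.4
```

Request:
{"name": "move_arm", "arguments": {"series": [[[0.0,-0.002,0.015],0],[[0,-0.002,0.029],0],[[0,-0.002,0.029],0],[[0,-0.002,0.029],0]]}}

```text
clock: 3.95
eef_pos: [482.2, 213.9, 52.8]
tool_rot: [3.138, 0.002, -0.068]
force: [-0.3, 0.1, 0.9]
width: 85.1
```

```bash
python3 - <<'E'
from h import *
s=read_state();im=get_image("wrist");print(s["eef_pos"],s["tool_rot"],s["force"])
np.save("w3.npy",np.r_[s["eef_pos"],s["tool_rot"]]);cv2.imwrite("pics/w3.png",im)
print(proj("wrist",[482.3,214.2,71],s))
E
```

```text
[482.1843 213.8601  52.7526] [ 3.1384  0.0019 -0.0678] [-0.269   0.1162  0.8877]
[318.9467 307.8956]
```

View pics/w3.png

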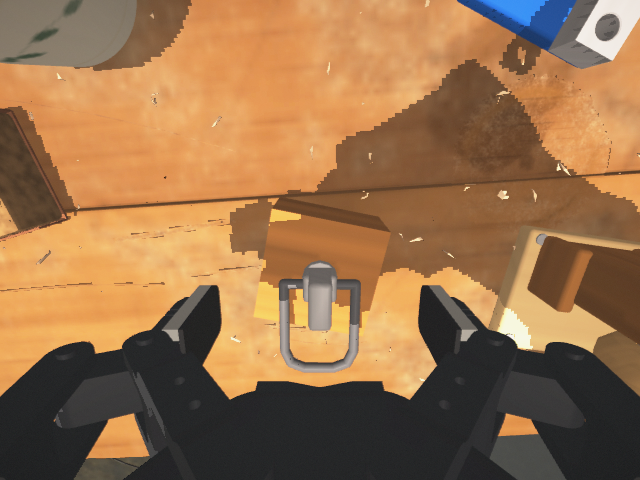

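The tab top is centred near (319,305) between the open pads, as predicted. Closing.

Request:
{"name": "move_arm", "arguments": {"series": [[[0,0,0],0],[[0,0,0],0],[[0,0,0],0],[[0,0,0],0],[[0,0,0],0]], "claw": 0}}

```text
clock: 4.62
eef_pos: [482.6, 214.0, 53.5]
tool_rot: [3.139, 0.001, -0.068]
force: [-0.1, -0.5, 5.3]
width: 8.1
```

Request:
{"name": "move_arm", "arguments": {"series": [[[0,0,0],0],[[0,0,0],0],[[0,0,-0.01],0],[[0,0,-0.01],0]]}}

```text
clock: 5.12
eef_pos: [483.1, 214.3, 64.2]
tool_rot: [3.14, -0.0, -0.068]
force: [0.6, 0.0, -0.7]
width: 8.2
```

Request:
{"name": "move_arm", "arguments": {"series": [[[0,0,-0.03],0],[[0,0,-0.065],0],[[0,0,-0.1],0],[[0,0,-0.13],0],[[0,0,-0.13],0]]}}

```text
clock: 5.75
eef_pos: [484.5, 215.3, 196.3]
tool_rot: [-3.141, -0.005, -0.068]
force: [-0.0, -0.1, -2.6]
width: 8.5
```

```bash
python3 - <<'E'
from h import *
s=read_state();im=get_image("wrist");print(s["eef_pos"],s["tool_rot"],s["force"],s["torque"],s["width"])
np.save("w4.npy",np.r_[s["eef_pos"],s["tool_rot"]]);cv2.imwrite("pics/w4.png",im)
X=s["eef_pos"]; 
for d in (-19,-45+0,7,36): print(d,proj("wrist",X-[0,0,d+9],s))
a=get_image("scene");u=proj("scene",X-[0,0,20]).astype(int)
c=np.hstack([cv2.resize(a[u[1]-60:u[1]+60,u[0]-60:u[0]+60],(480,480),interpolation=cv2.INTER_CUBIC),cv2.resize(im[210:370,265:371],(318,480))])
cv2.imwrite("pics/w4c.png",c)
E
```

```text
[484.4827 215.2699 196.3351] [-3.1409 -0.0047 -0.0678] [-0.0127 -0.0992 -2.6204] [ 0.0423 -0.0049  0.0225] 8.45055031596795
-19 [319.6215 298.8574]
-45 [319.6047 331.1688]
7 [319.6334 276.0244]
36 [319.6431 257.3476]
```

View pics/w4c.png

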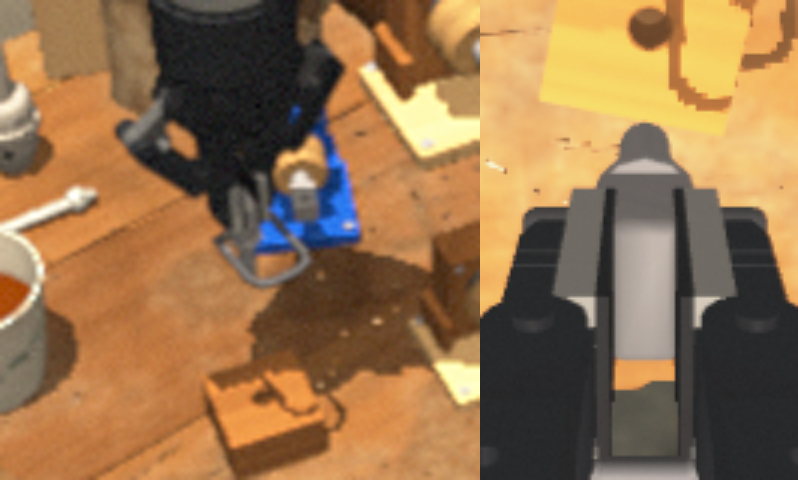

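The pin is held upright on the tool axis. Its nose shows at wrist (319,255), which fits the model, and the block is left in place. Next, the stand.

Request:
{"name": "move_arm", "arguments": {"series": [[[0.012,0.052,0.0],0],[[0.024,0.104,0.0],0.03],[[0.037,0.156,0.0],0.06],[[0.05,0.208,0.005],0.1],[[0.063,0.26,0.01],0.132]]}}

```text
clock: 6.48
eef_pos: [527.0, -50.8, 182.7]
tool_rot: [3.139, 0.003, -0.201]
force: [0.8, 0.2, -0.7]
width: 8.4
```

Request:
{"name": "move_arm", "arguments": {"series": [[[0,0.015,0.008],0],[[0,0.015,0.01],0],[[0,0.015,0.01],0],[[0,0.015,0.01],0]]}}

```text
clock: 6.98
eef_pos: [524.2, -63.5, 172.8]
tool_rot: [3.14, 0.003, -0.197]
force: [0.4, 0.7, -1.0]
width: 8.6
```

```bash
python3 - <<'E'
from h import *
s=read_state();im=get_image("wrist");print(s["eef_pos"],s["tool_rot"],s["force"],s["torque"],s["width"])
np.save("w5.npy",np.r_[s["eef_pos"],s["tool_rot"]]);cv2.imwrite("pics/w5.png",im)
h=np.array([561.3,-55.7,100]);u=proj("wrist",h,s);print(u,tool(s,h))
cv2.imwrite("pics/w5c.png",cv2.resize(im[150:300,220:420],None,fx=4,fy=4,interpolation=cv2.INTER_CUBIC))
E
```

```text
[524.2292 -63.4935 172.7954] [ 3.1399  0.0027 -0.1973] [ 0.398   0.6699 -1.0341] [ 0.0116 -0.0313  0.005 ] 8.59969519398778
[296.3837 191.8901] [ 35.0176 -15.0317  72.6772   1.    ]
```

View pics/w5c.png

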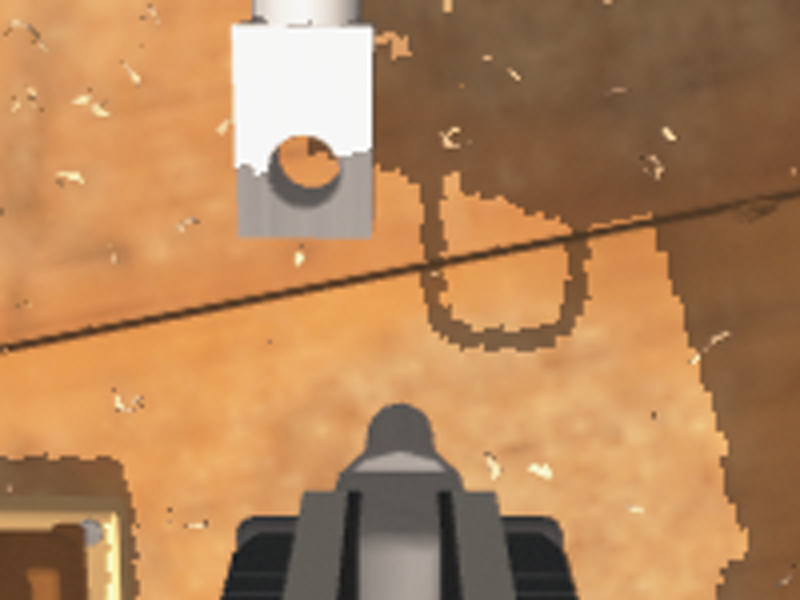

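```bash
python3 - <<'E'
from h import *
v=np.load("w5.npy");s=dict(eef_pos=v[:3],tool_rot=v[3:]);M=T(s)
for x in(-2,0,2):print(x,[proj("wrist",(M@[x+r,0,z,1])[:3],s) for r,z in((4.3,46.3),(5,44.3),(9,17.3))])
print(tool(s,ray("wrist",(295.9,192.1),100,s)))
E
```

```text
-2 [array([319.4224, 252.6421]), array([319.4231, 252.6096]), array([319.4232, 262.1756])]
0 [array([319.4256, 249.4758]), array([319.4263, 249.4093]), array([319.4269, 258.495 ])]
2 [array([319.4289, 246.2926]), array([319.4296, 246.1916]), array([319.4307, 254.7912])]
[ 34.8803 -15.349   72.677    1.    ]
```

Request:
{"name": "move_arm", "arguments": {"series": [[[0.018,-0.008,0.0],0],[[0.0355,-0.0155,0.005],0],[[0.0355,-0.0155,0.012],0],[[0.0355,-0.0155,0.018],0],[[0.0355,-0.0155,0.018],0]]}}

```text
clock: 7.65
eef_pos: [560.7, -55.7, 154.2]
tool_rot: [3.139, 0.005, -0.198]
force: [0.6, 0.2, -0.3]
width: 8.3
```

```bash
python3 - <<'E'
from h import *
s=read_state();print(s["eef_pos"],s["tool_rot"],s["force"])
h=T(dict(zip(("eef_pos","tool_rot"),np.split(np.load("w5.npy"),2))))@[35.5,-15.4,72.7,1];print(h,tool(s,h))
E
```

```text
[560.7053 -55.7197 154.1927] [ 3.1393  0.0045 -0.198 ] [ 0.5523  0.2445 -0.2956]Traceback (most recent call last):
  File "<stdin>", line 3, in <module>
  File "h.py", line 16, in tool
    def tool(s,X): return np.linalg.inv(T(s))@np.append(X,1)
                          ~~~~~~~~~~~~~~~~~~~^~~~~~~~~~~~~~~
ValueError: matmul: Input operand 1 has a mismatch in its core dimension 0, with gufunc signature (n?,k),(k,m?)->(n?,m?) (size 5 is different from 4)
```

Request:
{"name": "move_arm", "arguments": {"series": [[[0.0012,-0.0006,0.002],0],[[0.0012,-0.0006,0.005],0],[[0.0012,-0.0006,0.007],0],[[0.0012,-0.0006,0.007],0]]}}

```text
clock: 8.15
eef_pos: [561.8, -55.4, 147.0]
tool_rot: [3.139, 0.005, -0.198]
force: [0.3, 0.4, 0.1]
width: 8.3
```

Request:
{"name": "move_arm", "arguments": {"series": [[[0.0,0,0.002],0],[[0,0,0.003],0],[[0,0,0.003],0]]}}

```text
clock: 8.52
eef_pos: [561.7, -55.4, 143.9]
tool_rot: [3.139, 0.005, -0.198]
force: [0.2, 1.0, -0.9]
width: 8.3
```

Request:
{"name": "move_arm", "arguments": {"series": [[[0.0,0,0.002],0],[[0,0,0.004],0],[[0,0,0.004],0]]}}

```text
clock: 8.9
eef_pos: [561.6, -55.4, 139.7]
tool_rot: [3.139, 0.005, -0.198]
force: [-0.8, 1.2, -0.7]
width: 8.4
```

Request:
{"name": "move_arm", "arguments": {"series": [[[0.0,0,0.003],0],[[0,0,0.006],0],[[0,0,0.009],0],[[0,0,0.012],0],[[0,0,0.012],0]]}}

```text
clock: 9.52
eef_pos: [561.3, -55.4, 127.4]
tool_rot: [3.139, 0.006, -0.198]
force: [-0.2, 0.6, -1.5]
width: 8.5
```

Request:
{"name": "move_arm", "arguments": {"series": [[[0.0,0,0.002],0],[[0,0,0.004],0],[[0,0,0.006],0],[[0,0,0.006],0]]}}

```text
clock: 10.02
eef_pos: [561.1, -55.4, 121.2]
tool_rot: [3.139, 0.006, -0.198]
force: [0.0, -0.0, -1.0]
width: 8.7
```

Request:
{"name": "move_arm", "arguments": {"series": [[[0.0003,0,0.001],0],[[0.0003,0,0.002],0],[[0.0003,0,0.003],0],[[0.0003,0,0.003],0]]}}

```text
clock: 10.52
eef_pos: [561.3, -55.5, 118.1]
tool_rot: [3.139, 0.007, -0.198]
force: [0.1, 0.3, -2.3]
width: 8.5
```

Request:
{"name": "move_arm", "arguments": {"series": [[[0,0,0.001],0],[[0,0,0.0015],0],[[0,0,0.0015],0]]}}

```text
clock: 10.9
eef_pos: [561.4, -55.5, 117.5]
tool_rot: [3.139, 0.006, -0.198]
force: [-1.9, 0.2, 6.8]
width: 8.4
```

Contact at z 117.5 with about 8 N, against 117.3 expected, so the collar is seated. Now I'll let go and rise.

Request:
{"name": "move_arm", "arguments": {"series": [[[0,0,0],0],[[0,0,0],0],[[0,0,0],0],[[0,0,-0.02],0],[[0,0,-0.05],0]], "claw": 0.5}}

```text
clock: 11.52
eef_pos: [560.9, -55.3, 167.1]
tool_rot: [3.139, 0.009, -0.198]
force: [0.5, -0.7, -0.3]
width: 42.9
```

Request:
{"name": "move_arm", "arguments": {"series": [[[-0.045,0,-0.025],0],[[-0.045,0,-0.025],0],[[-0.045,0,-0.025],0]], "claw": 0.4}}

```text
clock: 11.9
eef_pos: [517.6, -46.5, 192.6]
tool_rot: [3.139, 0.007, -0.198]
force: [1.5, -0.8, -0.6]
width: 34.1
```

```bash
python3 - <<'E'
from h import *
s=read_state();im=get_image("wrist");print(s["eef_pos"],s["tool_rot"],s["force"],s["width"])
np.save("w6.npy",np.r_[s["eef_pos"],s["tool_rot"]]);cv2.imwrite("pics/w6.png",im)
print(proj("wrist",[561.5,-55.4,135],s))
a=get_image("scene");u=proj("scene",[555,-55,100]).astype(int)
c=np.hstack([cv2.resize(a[u[1]-50:u[1]+50,u[0]-40:u[0]+40],(384,480),interpolation=cv2.INTER_CUBIC),cv2.resize(im[120:440,180:460],(416,480))])
cv2.imwrite("pics/w6c.png",c)
E
```

```text
[517.635  -46.4988 192.558 ] [ 3.1388  0.0075 -0.198 ] [ 1.5193 -0.768  -0.6255] 34.08121066322168
[319.3962 178.7276]
```

View pics/w6c.png

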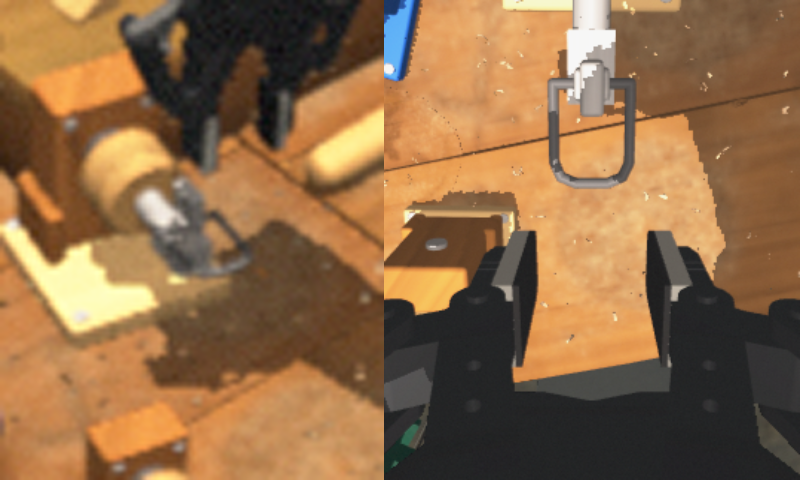

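The pin is seated with the ring level over the free end: pin at wrist crop (592,85), ring cross wire at (592,180). Next I'll push the ring down with the fingers straddling the spindle. A gap of about 27 mm clears the 22 mm steel and still meets the ring's side bars.

Request:
{"name": "move_arm", "arguments": {"series": [[[0.007,0,0.03],0],[[0.007,0,0.06],0],[[0.007,0,0.07],0],[[0.007,0,0.07],0]], "claw": 0.315}}

```text
clock: 12.5
eef_pos: [523.8, -48.1, 121.2]
tool_rot: [3.138, 0.01, -0.198]
force: [-0.5, -0.7, -0.4]
width: 27.2
```

Request:
{"name": "move_arm", "arguments": {"series": [[[0,0,0.005],0],[[0,0,0.01],0],[[0,0,0.015],0],[[0,0,0.02],0],[[0,0,0.02],0]]}}

```text
clock: 13.12
eef_pos: [523.3, -48.1, 100.8]
tool_rot: [3.138, 0.011, -0.198]
force: [-0.0, 0.3, -0.1]
width: 27.0
```

Request:
{"name": "move_arm", "arguments": {"series": [[[0.001,0,0.006],0],[[0.002,0,0.012],0],[[0.003,0,0.018],0],[[0.004,0,0.024],0],[[0.004,0,0.027],0]]}}

```text
clock: 13.75
eef_pos: [526.6, -49.0, 73.2]
tool_rot: [3.138, 0.012, -0.198]
force: [-0.7, 1.2, 1.5]
width: 27.0
```

```bash
python3 - <<'E'
from h import *
s=read_state();im=get_image("wrist");print(s["eef_pos"],s["tool_rot"],s["force"],s["width"])
np.save("w7.npy",np.r_[s["eef_pos"],s["tool_rot"]]);cv2.imwrite("pics/w7.png",im)
a=get_image("scene");u=proj("scene",[545,-52,90]).astype(int)
c=np.hstack([cv2.resize(a[u[1]-50:u[1]+50,u[0]-40:u[0]+40],(384,480),interpolation=cv2.INTER_CUBIC),cv2.resize(im[120:440,180:460],(416,480))])
cv2.imwrite("pics/w7c.png",c)
E
```

```text
[526.5946 -48.9584  73.1948] [ 3.1381  0.0118 -0.1982] [-0.6905  1.211   1.5102] 26.979386282535952
```

View pics/w7c.png

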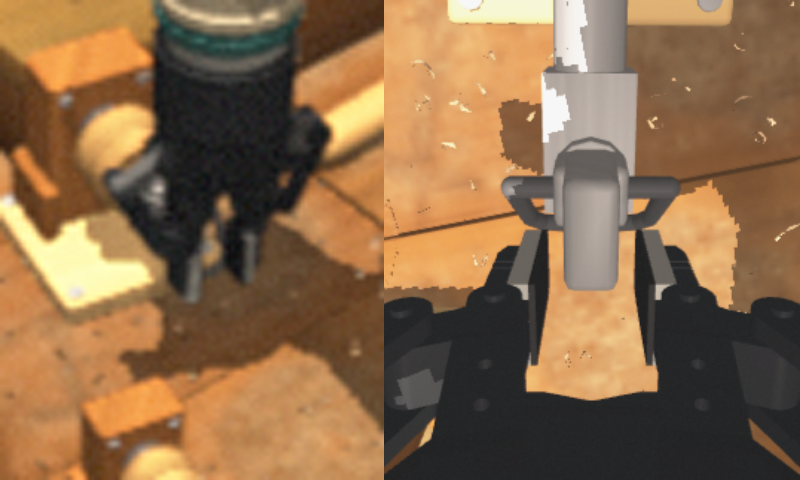

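The ring is now about 50° down round the spindle, with the fingers straddling the steel. Next I'll push towards the hub in small steps, watching the force.

Request:
{"name": "move_arm", "arguments": {"series": [[[0.003,0,0.0],0],[[0.006,0,0.001],0],[[0.009,0,0.002],0],[[0.011,0,0.002],0],[[0.011,0,0.002],0]], "claw": 0.34}}

```text
clock: 14.48
eef_pos: [537.5, -51.2, 71.1]
tool_rot: [3.138, 0.012, -0.198]
force: [-0.5, 0.4, -0.9]
width: 28.8
```

Request:
{"name": "move_arm", "arguments": {"series": [[[0.002,0,0.0],0],[[0.004,0,0.0],0],[[0.004,0,0.0],0]]}}

```text
clock: 14.85
eef_pos: [541.8, -52.0, 71.1]
tool_rot: [3.138, 0.011, -0.198]
force: [-0.1, -0.0, 0.2]
width: 28.9
```

Request:
{"name": "move_arm", "arguments": {"series": [[[0.001,0,0.0],0],[[0.0015,0,0.0],0],[[0.0015,0,0.0],0]]}}

```text
clock: 15.22
eef_pos: [543.2, -52.2, 71.1]
tool_rot: [3.138, 0.011, -0.198]
force: [-0.7, -0.4, -0.9]
width: 29.3
```

Request:
{"name": "move_arm", "arguments": {"series": [[[0.001,0,0.0],0],[[0.0015,0,0.0],0],[[0.0015,0,0.0],0]]}}

```text
clock: 15.6
eef_pos: [544.8, -52.6, 71.1]
tool_rot: [3.138, 0.011, -0.198]
force: [-1.9, -0.2, -0.9]
width: 29.0
```

Request:
{"name": "move_arm", "arguments": {"series": [[[0.001,0,0.0],0],[[0.001,0,0.0],0],[[0.001,0,0.0],0]]}}

```text
clock: 15.98
eef_pos: [546.0, -52.8, 71.1]
tool_rot: [3.138, 0.011, -0.198]
force: [-1.8, 0.5, -1.5]
width: 29.2
```

Request:
{"name": "move_arm", "arguments": {"series": [[[0.001,0,0.0],0],[[0.001,0,0.0],0],[[0.001,0,0.0],0]]}}

```text
clock: 16.35
eef_pos: [546.3, -52.8, 71.0]
tool_rot: [3.138, 0.012, -0.198]
force: [-2.2, 0.6, -0.4]
width: 28.9
```

Request:
{"name": "move_arm", "arguments": {"series": [[[0.001,0,0.0],0],[[0.0015,0,0.0],0],[[0.0015,0,0.0],0]]}}

```text
clock: 16.73
eef_pos: [546.5, -53.0, 70.9]
tool_rot: [3.138, 0.015, -0.198]
force: [-5.8, 1.3, 3.0]
width: 29.4
```

```bash
python3 - <<'E'
from h import *
s=read_state();im=get_image("wrist");print(s["eef_pos"],s["tool_rot"],s["force"],s["torque"],s["width"])
np.save("w8.npy",np.r_[s["eef_pos"],s["tool_rot"]]);cv2.imwrite("pics/w8.png",im)
E
```

```text
[546.494  -52.9589  70.8704] [ 3.1379  0.0145 -0.1982] [-5.7643  1.2554  2.9717] [ 0.2582  1.1676 -0.0204] 29.35481960070492
```

Resistance rose to 6 N with no further motion, which is consistent with the ring's stop. I'll back off and look.

Request:
{"name": "move_arm", "arguments": {"series": [[[-0.015,0,0.0],0],[[-0.035,0,0.0],0],[[-0.055,0,-0.02],0],[[-0.06,0,-0.06],0],[[-0.06,0,-0.1],0]]}}

```text
clock: 17.4
eef_pos: [490.6, -41.2, 173.3]
tool_rot: [3.138, 0.011, -0.198]
force: [0.7, 0.1, -0.6]
width: 29.3
```

Request:
{"name": "move_arm", "arguments": {"series": [[[0,0,-0.03],0],[[0,0,-0.03],0]]}}

```text
clock: 17.65
eef_pos: [494.6, -41.5, 206.2]
tool_rot: [3.14, 0.001, -0.198]
force: [-0.6, -0.3, 0.0]
width: 29.3
```

```bash
python3 - <<'E'
from h import *
s=read_state();im=get_image("wrist");t=get_image("top");a=get_image("scene");print(s["eef_pos"],s["tool_rot"],s["force"])
np.save("w9.npy",np.r_[s["eef_pos"],s["tool_rot"]]);cv2.imwrite("pics/w9.png",im)
P=np.array([561.4,-55.5,0.]);tx=np.array([.981,-.197,0]);ty=np.array([-.197,-.981,0])
U=lambda th,r,w:P+[0,0,110]-tx*r*np.cos(th)+ty*w-np.array([0,0,r*np.sin(th)])
def crop(n,im,w,h,k):
    u=proj(n,P+[0,0,95],s).astype(int);o=np.array([u[0]-w//2,u[1]-h//2]);print(n,o,k)
    for th in(1.1,1.3,1.45):print(th,[(((proj(n,U(th,46,y),s)-o)*k).round(0)) for y in(-10,10)])
    return cv2.resize(im[o[1]:o[1]+h,o[0]:o[0]+w],None,fx=k,fy=k,interpolation=cv2.INTER_CUBIC)
c=np.hstack([crop("wrist",im,100,120,4),crop("scene",a,64,80,6)])
cv2.imwrite("pics/w9c.png",c);print(c.shape)
E
```

```text
[494.6328 -41.5254 206.2159] [ 3.1397  0.0014 -0.1983] [-0.5505 -0.262   0.0471]
wrist [269  79] 4
1.1 [array([155., 346.]), array([252., 346.])]
1.3 [array([155., 303.]), array([252., 303.])]
1.45 [array([155., 269.]), array([252., 269.])]
scene [321 173] 6
1.1 [array([196., 321.]), array([234., 307.])]
1.3 [array([187., 314.]), array([225., 301.])]
1.45 [array([180., 308.]), array([217., 295.])]
(480, 784, 3)
```

View pics/w9c.png

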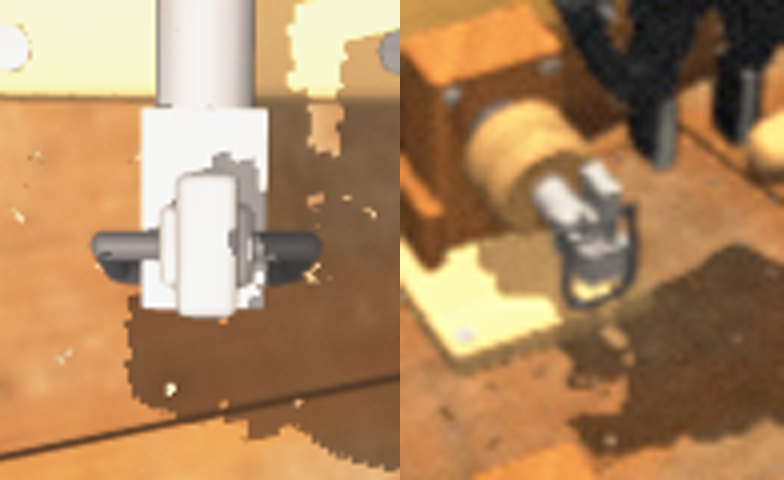

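Both views show the ring hanging almost straight down. In the scene crop the cross wire is at (200,303) and the model for 1.45 rad gives (199,301). In the wrist crop the ring's lower corners end at row 283, also fitting 1.45. One number check remains, that the pin is still seated, and then I'll hand in.

```bash
python3 - <<'E'
from h import *
v=np.load("w9.npy");s=dict(eef_pos=v[:3],tool_rot=v[3:])
P=np.array([561.4,-55.5,0.]);tx=np.array([.981,-.197,0]);ty=np.array([-.197,-.981,0])
o=np.array([269,79])
for dz in(0,3,6):print(dz,[((proj("wrist",P+tx*u+ty*w+[0,0,135+dz],s)-o)*4).round(0) for u,w in((11,-5),(11,5),(-11,-5),(-11,5))])
E
```

```text
0 [array([172., 164.]), array([238., 164.]), array([173., 312.]), array([236., 312.])]
3 [array([172., 163.]), array([238., 163.]), array([172., 312.]), array([237., 313.])]
6 [array([171., 161.]), array([239., 161.]), array([172., 313.]), array([238., 313.])]
```

The image fits a seated pin, but it can't tell a lift of 1–3 mm. A light touch on the tab top with shut fingers will measure it; seated should read about z = 135.

Request:
{"name": "move_arm", "arguments": {"series": [[[0.034,0,0],0],[[0.068,0.0005,0.01],0],[[0.068,0.0005,0.04],0],[[0.068,0.0005,0.06],0],[[0.068,0.0005,0.06],0]], "claw": 0}}

```text
clock: 18.42
eef_pos: [555.3, -55.1, 139.5]
tool_rot: [3.137, 0.016, -0.198]
force: [0.4, 0.4, 0.8]
width: 0.0
```

Request:
{"name": "move_arm", "arguments": {"series": [[[0,0,0.003],0],[[0,0,0.006],0],[[0,0,0.008],0],[[0,0,0.008],0]]}}

```text
clock: 18.92
eef_pos: [556.1, -55.2, 134.9]
tool_rot: [3.138, 0.013, -0.198]
force: [-4.8, 0.7, 21.5]
width: 0.2
```

Request:
{"name": "move_arm", "arguments": {"series": [[[0,0,-0.02],0],[[0,0,-0.06],0],[[0,0,-0.1],0],[[0,0,-0.1],0]]}}

```text
clock: 19.42
eef_pos: [560.0, -55.3, 238.8]
tool_rot: [3.139, 0.004, -0.198]
force: [-0.3, -0.3, -1.5]
width: 0.1
```

```bash
python3 - <<'E'
from h import *
s=read_state();a=get_image("scene");print(s["clock"],s["eef_pos"],s["force"])
t=get_image("top")
b=cv2.imread("pics/top.png")
d=cv2.absdiff(t,b).max(2)>60
print("top change outside arm, block area:",[int(d[y:y+25,x:x+25].sum()) for x,y in((265,175),(185,240),(200,130),(315,205),(320,280))])
# ring wire darkness at predicted 1.45 / 1.2 positions
P=np.array([561.4,-55.5,0.]);tx=np.array([.981,-.197,0])
for th in(1.0,1.2,1.35,1.45):
    u=proj("scene",P+[0,0,110-46*np.sin(th)]-tx*46*np.cos(th));i=u.round().astype(int);print(th,u,a[i[1],i[0]])
finish_job()
E
```

```text
19.425 [559.9943 -55.2745 238.8001] [-0.3454 -0.3288 -1.4522]
top change outside arm, block area: [0, 0, 0, 0, 0]
1.0 [357.6177 225.5963] [ 59  86 109]
1.2 [356.0939 224.8861] [ 65 104 134]
1.35 [354.9028 223.9666] [ 72 112 143]
1.45 [354.1   223.182] [59 76 93]
the job is handed in; nothing more can be done
```

The linchpin is in the larger plain stand's spindle, collar down on the steel, with its ring swung down round the spindle end. The job was handed in at 19.4 s, with the gripper clear above the stand.

- **Insertion:** I found the hole with the wrist camera. The pin went in at the first try with almost no resistance, and the collar met the steel at about 8 N with the ring pointing out over the free end. I then opened the gripper and backed off.
- **Locking the ring:** I pushed the ring down with the fingers either side of the spindle until it stopped moving, at about 6 N. In the last pictures the cross wire lies about where a ring at 1.45 rad should be.
- **Seating check:** the pictures could not rule out a lift of 1–3 mm, so I touched the tab top lightly. It stood at z = 134.9 against 135 expected, so the pin is seated. That touch peaked at 21.5 N, the highest force I read and under the 40 N limit.
- **Disagreement:** the ring stopped about 3 mm further in than my geometry predicted. I put this down to the pin's play in the hole.
- **Bystanders:** a before-and-after comparison of the overhead picture showed no change at five spots checked near other things on the bench.

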